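# Count along the spice rack and push the tin into the third gap

## Task

On the spice rack, run a fingertip along the top of the dark dowel rail, starting over the first gap at the turquoise jar's end and counting every gap, full or empty; stop over the third and do not slide on past it. Then push the yellow-lidded tin across the shelf into that third gap, fully home against the strip at the back, without gripping, lifting or tipping it. Leave everything else standing where it is.

Things in the scene. Friction and masses are not known exactly. Their poses are not given: they have to be found in the camera images.
- rack: Fixed white-painted spice rack, 398 mm long (y), 60 deep (x): six gaps in a row along y, each 58 mm clear, centres at y = +160, +96, +32, -32, -96, -160; open to the front (-x, towards the robot) and above, no floor: tins slide on the shelf. Dividers 6 thick, 45 tall, from x = -30 to +30, rising to 76 over x = +4 to +24. Stop strip behind, 30 tall, front face at x = +22. Origin: centre of underside, z up.
- rail: Dark round dowel rail, 12 mm in diameter, 404 mm long, along the rack's y on top of its uprights, smooth, rigid and unbroken over all six gaps. Origin: middle of its axis, at x = +14, z = 76 mm in the rack's frame (same axes), so its top is 82 mm above the shelf, the tallest part of the rack; 70 mm is free below it.
- tin: The tin to push: closed round steel spice tin with a yellow band and yellow lid, 46 mm in diameter, 55 mm tall, about 0.14 kg (varies), loose, standing on the shelf in front of the rack. Origin: centre of its underside; z up. Slides easily and stops when no longer pushed.
- jar: Turquoise ceramic jar with twist-off lid, 84 mm in diameter, 100 mm tall, standing beside one end of the rack (either its +y or its -y end): counting begins at that end. Loose; origin: centre of its underside.
- mug_a: Light grey stoneware mug, 76 mm in diameter, 88 mm tall, with a handle, standing beside the other end of the rack. Loose; origin: centre of its underside.
- mug_b: Dark blue-grey stoneware mug, 76 mm in diameter, 88 mm tall, with a handle, standing on the steel coaster. Loose; origin: centre of its underside.
- coaster: Round stainless steel coaster, 96 mm in diameter, 6 mm thick, under the dark mug. Loose; origin: centre of its underside.
- bowl: Red terracotta bowl, 150 mm across the rim, 60 mm tall, loose on the shelf to the left. Origin: centre of its underside.
- tin_green: Another spice tin of the same size, with a green band and lid, standing loose in the gap at the rack's +y end. Origin: centre of its underside. Stays there.
- tin_blue: Another spice tin of the same size, with a blue band and lid, standing loose in the second gap from the rack's -y end. Origin: centre of its underside. Stays there.
- bay_a (a point): Point on the shelf under the rack, in the middle of the gap at the rack's +y end (y = +160 mm in the rack's frame), where a tin's own origin lies when it is fully home there.
- bay_b (a point): Point on the shelf under the rack, in the middle of the second gap from the +y end (y = +96 mm in the rack's frame), where a tin's own origin lies when it is fully home there.
- bay_c (a point): Point on the shelf under the rack, in the middle of the third gap from the +y end (fourth from the -y end) (y = +32 mm in the rack's frame), where a tin's own origin lies when it is fully home there.
- bay_d (a point): Point on the shelf under the rack, in the middle of the third gap from the -y end (fourth from the +y end) (y = -32 mm in the rack's frame), where a tin's own origin lies when it is fully home there.
- bay_e (a point): Point on the shelf under the rack, in the middle of the second gap from the -y end (y = -96 mm in the rack's frame), where a tin's own origin lies when it is fully home there.
- bay_f (a point): Point on the shelf under the rack, in the middle of the gap at the rack's -y end (y = -160 mm in the rack's frame), where a tin's own origin lies when it is fully home there.
Things that resemble listed ones, but are neither listed nor needed, are in the scene too. Of the things like the tin, leave any that is purple; of the rest the smaller one is meant. There is more than one size of the jar; the job needs the smaller.

How it is judged:
On the way, in this order (a step that is already met when the one before it is completed fails the run):
1. a fingertip touches the rail over the first gap (((y of jar in the frame of rack above 0 m and y of the grasp point in the frame of rack between 0.145 and 0.194 m and contact force between the fingers and rail above 0.2 N) or (y of jar in the frame of rack below 0 m and y of the grasp point in the frame of rack between -0.194 and -0.145 m and contact force between the fingers and rail above 0.2 N))), for 0.05 s.
2. a fingertip touches the rail past the divider between first and second gap (((y of jar in the frame of rack above 0 m and y of the grasp point in the frame of rack between 0.114 and 0.142 m and contact force between the fingers and rail above 0.2 N) or (y of jar in the frame of rack below 0 m and y of the grasp point in the frame of rack between -0.142 and -0.114 m and contact force between the fingers and rail above 0.2 N))), for 0.05 s.
3. a fingertip touches the rail over the second gap (((y of jar in the frame of rack above 0 m and y of the grasp point in the frame of rack between 0.082 and 0.11 m and contact force between the fingers and rail above 0.2 N) or (y of jar in the frame of rack below 0 m and y of the grasp point in the frame of rack between -0.11 and -0.082 m and contact force between the fingers and rail above 0.2 N))), for 0.05 s.
4. a fingertip touches the rail past the divider between second and third gap (((y of jar in the frame of rack above 0 m and y of the grasp point in the frame of rack between 0.05 and 0.078 m and contact force between the fingers and rail above 0.2 N) or (y of jar in the frame of rack below 0 m and y of the grasp point in the frame of rack between -0.078 and -0.05 m and contact force between the fingers and rail above 0.2 N))), for 0.05 s.
5. a fingertip touches the rail over the third gap, where it stops (((y of jar in the frame of rack above 0 m and y of the grasp point in the frame of rack between 0.01 and 0.046 m and contact force between the fingers and rail above 0.2 N) or (y of jar in the frame of rack below 0 m and y of the grasp point in the frame of rack between -0.046 and -0.01 m and contact force between the fingers and rail above 0.2 N))), for 0.05 s.
6. the yellow-lidded tin is home in the third gap from the jar's end (((y of jar in the frame of rack above 0 m and y of tin in the frame of rack between 0.024 and 0.04 m) or (y of jar in the frame of rack below 0 m and y of tin in the frame of rack between -0.04 and -0.024 m)) and x of tin in the frame of rack between -0.006 and 0.008 m and height (world z) of tin below 0.004 m and angle between tin's own z axis and vertical below 0.1 rad), for 0.2 s.
At the end, for the whole second after the job is handed in: The yellow-lidded tin stands upright (within 0.1 rad) on the shelf in the third gap from the jar's end, its axis within 8 mm of the gap's middle line and within about 5 mm of touching the back strip, at rest; jar, mugs, bowl, coaster and the other two tins within 15 mm of where they stood (all of step 6 and linear speed of tin below 0.02 m/s and distance of each of jar, mug_a, mug_b, bowl, coaster, tin_green, tin_blue from where it was at the start of the episode below 0.015 m).
It fails at once if The fingertip slides on along the rail into the fourth gap or beyond, or touches the rail at the far end ((y of jar in the frame of rack above 0 m and y of the grasp point in the frame of rack between -0.84 and -0.012 m and contact force between the fingers and rail above 0.2 N) or (y of jar in the frame of rack below 0 m and y of the grasp point in the frame of rack between 0.012 and 0.84 m and contact force between the fingers and rail above 0.2 N)).
It fails at once if The yellow-lidded tin is lifted more than 8 mm (height (world z) of tin above 0.008 m).
It fails at once if The yellow-lidded tin is tipped over 0.4 rad (angle between tin's own z axis and vertical above 0.4 rad).
It fails at once if The yellow-lidded tin is gripped: fingers around it and touching it (horizontal distance between the grasp point and tin below 0.012 m and height (world z) of the grasp point below 0.062 m and contact force between the fingers and tin above 0.5 N).
It fails at once if A jar, mug, bowl, coaster or other tin is shifted by more than 15 mm (distance of any of jar, mug_a, mug_b, bowl, coaster, tin_green, tin_blue from where it was at the start of the episode above 0.015 m).
It also fails if it takes over 69 s, if anything falls off the work surface, if the arm or the gripper's body presses on something with over 40 N, if the wrist force passes 120 N, or if a joint passes its speed limit or range.

## Robot

A 6-joint arm with a two-finger parallel gripper is mounted at the origin on the work surface. World frame = base frame: x ahead of the robot, y to its left, z up, the work surface at z = 0. Lengths are in m, angles in rad, forces in N, time in s.
With the tool pointing down it reaches from about 0.35 to 0.775 m from the base axis. Payload 5.5 kg.
Tool frame: the origin (TCP) lies between the finger pads; the fingertips stand 11 mm ahead of it and the grasp point (between the pads) lies 8 mm behind it (tips_ahead is the distance from the TCP to the fingertips, in m); z points along the fingers, y is the line along which they close (so a half turn about z gives the same grasp; the last joint's range is limited). The gripper opens to 85 mm and grips with 20 to 120 N. Pads are 22 mm wide; open, the fingers measure 114 mm over their backs; the gripper's body (76 mm by 85 mm) begins 54 mm behind the grasp point. The pads swing forward as they close: fully open they stand 13 mm farther back than shut.
Start: joints at [1.076, 0.313, 0.046, 1.304, 0, 1.431], TCP at [0.2, 0.539, 0.242] pointing down, gripper open.
Joint ranges: [-2.76, 2.76], [-0.86, 1.69], [-1.03, 1.26], [-2.2, 2.34], [-1.47, 1.5], [-3.14, 3.14]. Speed limits (rad/s): [2.57, 2.57, 3.14, 3.14, 3.14, 3.14].

## Interface

Orientations are given as a unit quaternion [w, x, y, z].
In Python, from workcell import * gives the robot as it stands. The module is installed in compiled form; this text tells all that it offers.
- The arm moves only by the tool jog_arm, never from a script. Its argument "moves" is a list of rows, each an object with "fingers": the closure, from 0 (fully open) to 1 (shut); "slide": the shift along the tool's x, y, z in mm, a list of three; "angular": the turn, a rotation vector about the tool's x, y, z in degrees, a list of three. A call has 1 to 10 rows; each row is the pose to reach, as a shift and turn from the pose commanded when the call began, along the tool's axes at that moment; what a row does not reach only later rows make up. A row lasts 1/12 s, in which the tool goes at most 41.7 mm and 7.16 degrees, less where a joint would pass 70% of its speed; a pose out of reach is approached as far as the arm can. A call with a gripper value outside its range is refused whole. The fingers move at their own pace and stop on an object; "squeeze" is the grip in N (left out, the last holds). Time passes only in rows, so rows that repeat a pose let the fingers close. It gives the time, the measured TCP pose, the force, the opening and the grip force at its end, in the units of the state.
- get_state(): the state, without advancing time (a new reading comes with each control period).
- read_camera(name): name is "scene" or "top" or "wrist"; returns a dict with "color" (420x560x3 uint8, red, green, blue), "fovy" (degrees; the focal length in pixels is half the picture's height over the tangent of half this angle, whatever the lens; pixels are square), "cx", "cy" (the principal point, pixels), "D" ([k1, k2, p1, p2, k3] as OpenCV has them; the pictures are not rectified), "world_from_camera" (4x4, takes a point from camera to world coordinates); the wrist camera has in their place "tool_from_camera" (4x4, takes a point from camera to tool coordinates, whose origin is the TCP and whose axes are the flange's). Camera axes: x right, y down, z forward; pixel columns grow to the right and rows downward; lengths in m; the calibration is good to about 2 mm. A picture is of the moment at which its call begins: read the wrist's pose just before it. There is no depth.
- hand_in(): hands the job in; it is judged then, once.
Trained networks look in a picture, given as the dict that the camera call returned (one of the last four; its "shot" number tells which), for a name from the list of things; names that differ only in an ending like _2 or _b are one class to them, and where a whole thing is asked for, a point or a joint stands for the part that bears it (a point fixed in the world has none). Each returns a list of dicts, best first, with "p" (0 to 1); they miss things now and then, are a little off and sometimes report something else, mostly with a low value. They report only what shows in the picture. A call takes as long as a camera call. They do not tell look-alikes from the thing itself.
- look_for(target, picture): "point" ([column, row] in pixels, amid what is visible of it).
- tip_of(target, picture): "point" ([column, row] in pixels: a listed point, or the origin of a listed thing).
The state is a dict: "clock": time; "joint_pos": joint angles; "qvel": joint speeds; "tau": joint torques, N m; "tcp_pos": TCP position; "orientation": TCP orientation; "wrist_force": force on the tool from outside, world axes, zero at the start; "ft_torque": the same for the moment, N m; "finger_gap": finger opening in m; "grip_force": force on a finger pad.
Only numpy, scipy, OpenCV 4.12 (cv2) and the standard library are available. Lean on these libraries where they do the work, as an engineer would, in place of code of your own. Each camera call takes 0.05 s, during which the arm holds its last target. There are 200 camera calls.

## Working session

There is one attempt and no reset: what is moved stays moved. The work goes in short steps, Python scripts to look and compute and a tool call to move; the robot and the scene stay as the last step left them, time stands still between calls to the robot, and variables do not carry over. Pictures are saved under pics/ and viewed, at most 10 in all, crops included, and the job is handed in when it is done.

Besides the shell and the picture viewer there is one more tool, called after "Request:" by a JSON object that holds its "op" and its "data". jog_arm: Moves the arm, as the interface text tells. Its arguments: {"type":"object","properties":{"moves":{"type":"array","items":{"type":"object","properties":{"fingers":{"type":"number"},"slide":{"type":"array","items":{"type":"number"}},"angular":{"type":"array","items":{"type":"number"}}}}},"squeeze":{"type":"number"}},"required":["moves"]}

```bash
mkdir -p pics
cat > h.py <<'E'
from workcell import *
import numpy as np, cv2
from scipy.spatial.transform import Rotation as R
def K(p):
    f=210/np.tan(np.radians(p["fovy"])/2)
    return np.array([[f,0,p["cx"]],[0,f,p["cy"]],[0,0,1.]])
def T(p,s=None):
    if "world_from_camera" in p: return np.array(p["world_from_camera"])
    q=s["orientation"];M=np.eye(4);M[:3,:3]=R.from_quat([q[1],q[2],q[3],q[0]]).as_matrix();M[:3,3]=s["tcp_pos"]
    return M@np.array(p["tool_from_camera"])
def px2w(p,uv,z,s=None):
    n=cv2.undistortPoints(np.array([[uv]],float),K(p),np.array(p["D"],float))[0,0]
    M=T(p,s);d=M[:3,:3]@[n[0],n[1],1];o=M[:3,3]
    return o+d*(z-o[2])/d[2]
def w2px(p,X,s=None):
    M=np.linalg.inv(T(p,s));r=cv2.Rodrigues(M[:3,:3])[0]
    return cv2.projectPoints(np.array(X,float).reshape(-1,3),r,M[:3,3],K(p),np.array(p["D"],float))[0][:,0]
def save(p,n): cv2.imwrite("pics/"+n,p["color"][:,:,::-1])
E
python3 - <<'E'
from h import *
s=get_state();print(s)
for c in("top","scene"):
    p=read_camera(c);save(p,c+"0.png")
    print(c,np.round(T(p),3).tolist())
    for t in["rack","rail","tin","jar","mug_a","bowl","tin_green","tin_blue","bay_a","bay_c","bay_d","bay_f"]:
        for d in tip_of(t,p)[:4]:
            z=0.076 if t=="rail" else 0
            print(t,np.round(d["point"]),round(d["p"],2),np.round(px2w(p,d["point"],z)[:2],3))
E
```

```text
{'clock': 0.0, 'joint_pos': array([ 1.07641141e+00,  3.14003611e-01,  4.49357557e-02,  1.30352799e+00,
       -1.85694618e-06,  1.43118345e+00]), 'qvel': array([-0.00061644,  0.00061974, -0.00078836, -0.00108589, -0.00058828,
       -0.00162279]), 'tau': array([-5.74960141e-04, -4.80625999e+01,  2.98529506e+01,  1.92844821e-02,
       -2.02030251e-04,  1.91221929e-06]), 'tcp_pos': array([0.19952741, 0.53875833, 0.2413893 ]), 'orientation': array([-2.79587084e-04,  1.76457144e-01,  9.84307913e-01, -8.55217082e-04]), 'wrist_force': array([-0.37339062, -0.15296301, -0.56766193]), 'ft_torque': array([-0.03446584,  0.02667443, -0.00762885]), 'grip_force': 0.0, 'finger_gap': 0.08514106167908192}
top [[0.014, -0.997, 0.071, 0.38], [-1.0, -0.014, -0.008, 0.013], [0.009, -0.071, -0.997, 1.572], [0.0, 0.0, 0.0, 1.0]]
rack [279. 186.] 0.58 [ 0.574 -0.005]
rail [267. 186.] 0.67 [0.564 0.029]
rail [282. 178.] 0.55 [ 0.587 -0.015]
tin [402. 249.] 0.66 [ 0.38  -0.395]
tin [232. 243.] 0.6 [0.392 0.139]
tin [256. 257.] 0.56 [0.348 0.063]
tin [156. 258.] 0.55 [0.341 0.371]
jar [333. 233.] 0.71 [ 0.428
[... 1577 characters left out ...]
.] 0.69 [0.33  0.372]
tin_green [342. 260.] 0.63 [0.586 0.161]
tin_blue [235. 241.] 0.61 [ 0.557 -0.109]
bay_a [210. 236.] 0.95 [ 0.549 -0.175]
bay_a [314. 256.] 0.82 [0.581 0.091]
bay_a [284. 253.] 0.7 [0.581 0.017]
bay_a [337. 263.] 0.61 [0.596 0.148]
bay_c [210. 236.] 0.95 [ 0.549 -0.175]
bay_c [314. 256.] 0.82 [0.581 0.091]
bay_c [284. 253.] 0.7 [0.581 0.017]
bay_c [337. 263.] 0.61 [0.596 0.148]
bay_d [210. 236.] 0.95 [ 0.549 -0.175]
bay_d [314. 256.] 0.82 [0.581 0.091]
bay_d [284. 253.] 0.7 [0.581 0.017]
bay_d [337. 263.] 0.61 [0.596 0.148]
bay_f [210. 236.] 0.95 [ 0.549 -0.175]
bay_f [314. 256.] 0.82 [0.581 0.091]
bay_f [284. 253.] 0.7 [0.581 0.017]
bay_f [337. 263.] 0.61 [0.596 0.148]
```

Run:
```python
import cv2
a=cv2.imread("pics/top0.png")[140:300,120:440];cv2.imwrite("pics/topc.png",cv2.resize(a,(800,400),interpolation=cv2.INTER_CUBIC))
a=cv2.imread("pics/scene0.png")[140:320,120:460];cv2.imwrite("pics/scenec.png",cv2.resize(a,(800,424),interpolation=cv2.INTER_CUBIC))
```

```text
(no output)
```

View pics/topc.png

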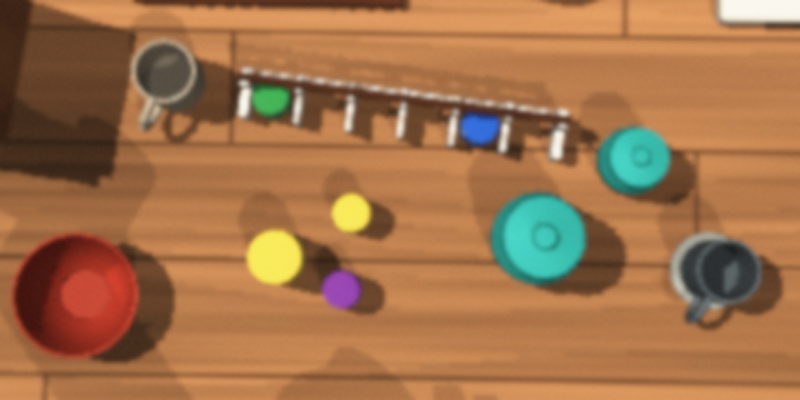

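View pics/scenec.png

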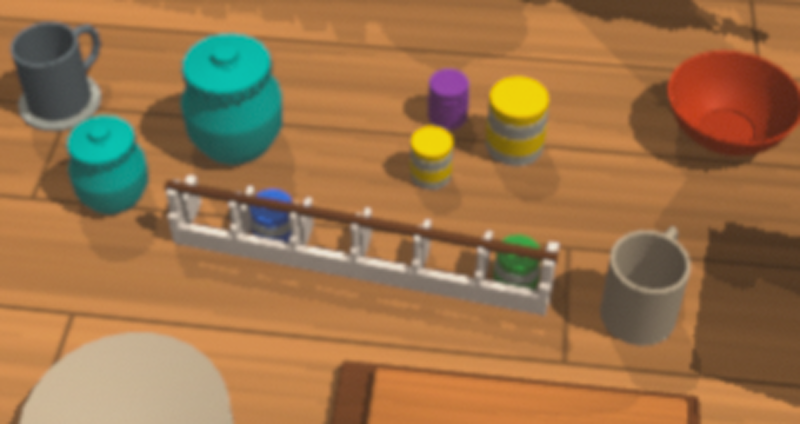

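The pictures show two turquoise jars: a large one at top crop (540,238), in front of the rack, and a smaller one at (635,160), beside the -y end. The smaller is meant, so counting starts at -y and the third gap is bay_d.

There are three tin-like things: purple at (342,290), excluded; large yellow at (275,257); small yellow at (351,213), scene crop (432,157). The small yellow one is the tin. The crop above already shows this clearly.

```bash
cat > m.py <<'E'
from h import *
s=get_state()
p=read_camera("scene");t=read_camera("top")
a=px2w(p,[192.5,218.3],.076);b=px2w(p,[355,248],.076)
print("rail ends",a,b,np.linalg.norm(a-b),np.degrees(np.arctan2(-(b-a)[0],(b-a)[1])))
hsv=lambda q:cv2.cvtColor(q["color"],cv2.COLOR_RGB2HSV)
def blobs(q,lo,hi,z):
    m=cv2.inRange(hsv(q),lo,hi);n,_,st,c=cv2.connectedComponentsWithStats(m)
    for i in range(1,n):
        if st[i,4]>25: print(st[i,4],np.round(c[i],1),np.round(px2w(q,c[i],z),3))
print("yellow top");blobs(t,(22,150,120),(34,255,255),.055)
print("turq top");blobs(t,(80,120,60),(95,255,255),.08)
print("green");blobs(t,(50,120,60),(75,255,255),.055)
print("blue");blobs(t,(100,150,60),(125,255,255),.055)
E
python3 m.py
```

```text
rail ends [ 0.56045617 -0.20693005  0.076     ] [0.60575859 0.18500034 0.076     ] 0.3945399062635506 -6.593440165370057
yellow top
183 [260.1 224.9] [0.447 0.05  0.055]
394 [229.8 242.4] [0.393 0.14  0.055]
turq top
554 [373.  203.7] [ 0.514 -0.287  0.08 ]
1027 [335. 235.] [ 0.419 -0.174  0.08 ]
green
146 [227.9 179.3] [0.585 0.15  0.055]
blue
140 [311.5 190.8] [ 0.553 -0.105  0.055]
```

Request:
{"op": "jog_arm", "data": {"moves": [{"fingers": 0.86, "slide": [-224, -231, -30]}, {"fingers": 0.86, "slide": [-224, -231, -30]}, {"fingers": 0.86, "slide": [-224, -231, -30]}, {"fingers": 0.86, "slide": [-224, -231, -30]}, {"fingers": 0.86, "slide": [-224, -231, -30]}, {"fingers": 0.86, "slide": [-224, -231, -30]}, {"fingers": 0.86, "slide": [-224, -231, -30]}, {"fingers": 0.86, "slide": [-224, -231, -30]}, {"fingers": 0.86, "slide": [-224, -231, -30]}]}}

```text
schema error: expected keys fingers, slide, angular
```

Request:
{"op": "jog_arm", "data": {"moves": [{"slide": [-224, -231, -30], "angular": [0, 0, -13.7]}, {"slide": [-224, -231, -30], "angular": [0, 0, -13.7]}, {"slide": [-224, -231, -30], "angular": [0, 0, -13.7]}, {"slide": [-224, -231, -30], "angular": [0, 0, -13.7]}, {"slide": [-224, -231, -30], "angular": [0, 0, -13.7]}, {"slide": [-224, -231, -30], "angular": [0, 0, -13.7]}, {"slide": [-224, -231, -30], "angular": [0, 0, -13.7]}, {"slide": [-224, -231, -30], "angular": [0, 0, -13.7]}, {"slide": [-224, -231, -30], "angular": [0, 0, -13.7]}, {"slide": [-224, -231, -30], "angular": [0, 0, -13.7]}]}}

```text
schema error: expected keys fingers, slide, angular
```

Run:
```python
from h import *
s=get_state();p=read_camera("wrist");save(p,"w1.png")
q=s["orientation"];M=R.from_quat([q[1],q[2],q[3],q[0]]).as_matrix()
print(s["clock"],s["tcp_pos"],M.round(3).tolist(),s["finger_gap"],np.round(p["tool_from_camera"],3).tolist(),p["D"])
```

```text
1.4 [0.19976426 0.53922134 0.24233753] [[-0.938, 0.347, 0.0], [0.347, 0.938, 0.0], [-0.0, 0.0, -1.0]] 0.08509943366565202 [[-0.001, -0.951, -0.31, 0.081], [1.0, -0.001, -0.0, -0.001], [0.0, -0.31, 0.951, -0.132], [0.0, 0.0, 0.0, 1.0]] [-0.0741058  0.         0.         0.         0.       ]
```

View pics/w1.png

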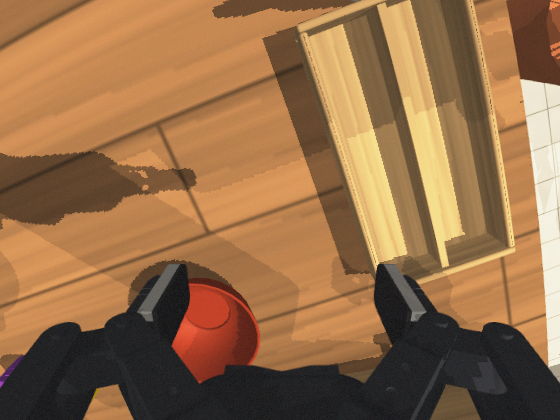

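The wrist picture shows the bowl at (215,330) and the open fingers. The image's up direction is the robot side. The two move calls were refused because every row needs all three keys, so I'll resend them.

Request:
{"op": "jog_arm", "data": {"moves": [{"fingers": 0.5, "slide": [-268, -205, -45], "angular": [0, 0, 0]}, {"fingers": 0.5, "slide": [-268, -205, -45], "angular": [0, 0, 0]}, {"fingers": 0.5, "slide": [-268, -205, -45], "angular": [0, 0, 0]}, {"fingers": 0.5, "slide": [-268, -205, -45], "angular": [0, 0, 0]}, {"fingers": 0.5, "slide": [-268, -205, -45], "angular": [0, 0, 0]}, {"fingers": 0.5, "slide": [-268, -205, -45], "angular": [0, 0, 0]}, {"fingers": 0.5, "slide": [-268, -205, -45], "angular": [0, 0, 0]}, {"fingers": 0.5, "slide": [-268, -205, -45], "angular": [0, 0, 0]}, {"fingers": 0.5, "slide": [-268, -205, -45], "angular": [0, 0, 0]}]}}

```text
clock: 2.2
tcp_pos: [0.383, 0.2498, 0.2884]
orientation: [0.002, 0.179, 0.984, -0.0]
wrist_force: [-0.4, 0.4, 0.5]
finger_gap: 0.0428
grip_force: 0.0
```

Request:
{"op": "jog_arm", "data": {"moves": [{"fingers": 0.5, "slide": [-268, -205, -45], "angular": [0, 0, -13.7]}, {"fingers": 0.5, "slide": [-268, -205, -45], "angular": [0, 0, -13.7]}, {"fingers": 0.5, "slide": [-268, -205, -45], "angular": [0, 0, -13.7]}, {"fingers": 0.5, "slide": [-268, -205, -45], "angular": [0, 0, -13.7]}, {"fingers": 0.5, "slide": [-268, -205, -45], "angular": [0, 0, -13.7]}, {"fingers": 0.5, "slide": [-268, -205, -45], "angular": [0, 0, -13.7]}, {"fingers": 0.5, "slide": [-268, -205, -45], "angular": [0, 0, -13.7]}, {"fingers": 0.5, "slide": [-268, -205, -45], "angular": [0, 0, -13.7]}, {"fingers": 0.5, "slide": [-268, -205, -45], "angular": [0, 0, -13.7]}, {"fingers": 0.5, "slide": [-268, -205, -45], "angular": [0, 0, -13.7]}]}}

```text
clock: 3.03
tcp_pos: [0.5623, -0.035, 0.3316]
orientation: [0.0, 0.06, 0.998, -0.0]
wrist_force: [0.4, 0.1, 0.4]
finger_gap: 0.0426
grip_force: 0.0
```

Run:
```python
from h import *
s=get_state();p=read_camera("wrist");save(p,"w2.png")
q=s["orientation"];M=R.from_quat([q[1],q[2],q[3],q[0]]).as_matrix()
print(s["clock"],s["tcp_pos"],M.round(3).tolist(),s["finger_gap"],s["joint_pos"])
import pickle;pickle.dump((s,p),open("w2.pkl","wb"))
```

```text
3.0333 [ 0.56228754 -0.03496694  0.33160353] [[-0.993, 0.12, 0.001], [0.12, 0.993, -0.001], [-0.001, -0.001, -1.0]] 0.04262977248216113 [-2.04277451e-01  2.83817702e-01  2.22366815e-01  1.50851580e+00
 -6.03122751e-04 -8.39992339e-02]
```

View pics/w2.png

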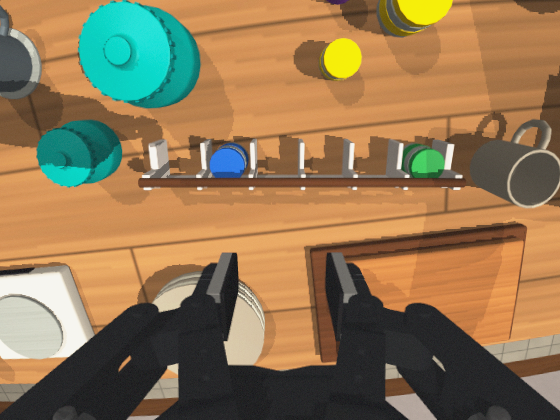

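The wrist picture shows the rail from (139,182) to (465,183), the turquoise jar at the -y (left) end, gap 1 empty, blue tin in gap 2 and gap 3 empty around x 277. The small yellow tin's lid is at (342,59).

```bash
cat > rk.py <<'E'
from h import *
import pickle
s,p=pickle.load(open("w2.pkl","rb"))
a=px2w(p,[139,182],.076,s);b=px2w(p,[465,182.5],.076,s)
yd=(b-a)[:2]/np.linalg.norm((b-a)[:2]);xd=np.array([yd[1],-yd[0]])
C=((a+b)/2)[:2]-.014*xd
rk=lambda w:np.array([(np.array(w)[:2]-C)@xd,(np.array(w)[:2]-C)@yd])
wd=lambda r:C+r[0]*xd+r[1]*yd
E
python3 - <<'E'
from rk import *
print(a,b,np.linalg.norm(a-b),"yaw",np.degrees(np.arctan2(-yd[0],yd[1])),"C",C)
h=cv2.cvtColor(p["color"],cv2.COLOR_RGB2HSV)
m=cv2.inRange(h,(22,150,200),(34,255,255));n,_,st,c=cv2.connectedComponentsWithStats(m)
for i in range(1,n):
    if st[i,4]>100:
        w=px2w(p,c[i],.055,s);print("yellow",st[i],c[i].round(1),w,rk(w))
for nm,uv,z in[("blue",[228,163],.055),("green",[427,162],.055),("purple",[335,0],.0)]:print(nm,rk(px2w(p,uv,z,s)))
g=wd([.014,-.165]);print("rail start world",g, "tcp rk",rk(s["tcp_pos"]))
# check model points
print(w2px(p,[[*wd([-.03,y]),.045] for y in(-.192,-.064,0,.192)],s).round(0).tolist())
E
```

```text
[ 0.55895031 -0.21293568  0.076     ] [0.60829054 0.19077268 0.076     ] 0.40671230103385453 yaw -6.967991706601331 C [ 0.56972383 -0.00938309]
yellow [ 397    0   56   25 1038] [424.5   9.9] [0.40318854 0.14888763 0.055     ] [-0.18450585  0.13689855]
yellow [ 324   38   38   41 1192] [342.4  57.7] [0.44573083 0.05043765 0.055     ] [-0.13033434  0.04433672]
blue [-0.00523387 -0.09447763]
green [-0.00744705  0.16017546]
purple [-0.20638013  0.04146163]
rail start world [ 0.56360348 -0.17486282] tcp rk [-0.00427766 -0.02629702]
[[153.0, 143.0], [252.0, 142.0], [302.0, 142.0], [450.0, 144.0]]
```

Request:
{"op": "jog_arm", "data": {"moves": [{"fingers": 1, "slide": [-18, -138, 0], "angular": [0, 0, 0]}, {"fingers": 1, "slide": [-18, -138, 0], "angular": [0, 0, 0]}, {"fingers": 1, "slide": [-18, -138, 0], "angular": [0, 0, 0]}, {"fingers": 1, "slide": [-18, -138, 0], "angular": [0, 0, 0]}, {"fingers": 1, "slide": [-18, -138, 217], "angular": [0, 0, 0]}, {"fingers": 1, "slide": [-18, -138, 217], "angular": [0, 0, 0]}, {"fingers": 1, "slide": [-18, -138, 217], "angular": [0, 0, 0]}, {"fingers": 1, "slide": [-18, -138, 217], "angular": [0, 0, 0]}, {"fingers": 1, "slide": [-18, -138, 217], "angular": [0, 0, 0]}, {"fingers": 1, "slide": [-18, -138, 217], "angular": [0, 0, 0]}]}}

```text
clock: 3.92
tcp_pos: [0.557, -0.1665, 0.1084]
orientation: [-0.005, 0.057, 0.998, 0.002]
wrist_force: [-0.9, 0.3, -0.5]
finger_gap: 0.0002
grip_force: 0.0
```

Request:
{"op": "jog_arm", "data": {"moves": [{"fingers": 1, "slide": [0, 0, 8], "angular": [0, 0, 0]}, {"fingers": 1, "slide": [0, 0, 16], "angular": [0, 0, 0]}, {"fingers": 1, "slide": [0, 0, 18], "angular": [0, 0, 0]}, {"fingers": 1, "slide": [0, 0, 18], "angular": [0, 0, 0]}]}}

```text
clock: 4.25
tcp_pos: [0.5632, -0.1708, 0.099]
orientation: [0.001, 0.058, 0.998, -0.0]
wrist_force: [0.6, -0.5, 0.6]
finger_gap: 0.0002
grip_force: 0.0
```

Run:
```python
from rk import *
s=get_state();print(s["clock"],s["tcp_pos"],rk(s["tcp_pos"]),s["wrist_force"],s["finger_gap"])
```

```text
4.25 [ 0.56321348 -0.17080434  0.09900308] [ 0.01312053 -0.1610188 ] [ 0.56744401 -0.51218313  0.59105121] 0.00016215187136968547
```

Request:
{"op": "jog_arm", "data": {"moves": [{"fingers": 1, "slide": [0, 0, 3], "angular": [0, 0, 0]}, {"fingers": 1, "slide": [0, 0, 5], "angular": [0, 0, 0]}, {"fingers": 1, "slide": [0, 0, 7], "angular": [0, 0, 0]}, {"fingers": 1, "slide": [0, 0, 7], "angular": [0, 0, 0]}]}}

```text
clock: 4.58
tcp_pos: [0.563, -0.1711, 0.0928]
orientation: [0.002, 0.058, 0.998, -0.001]
wrist_force: [-2.1, 1.1, 9.8]
finger_gap: -0.0001
grip_force: 4.9
```

Request:
{"op": "jog_arm", "data": {"moves": [{"fingers": 1, "slide": [0, 10, 1], "angular": [0, 0, 0]}, {"fingers": 1, "slide": [0, 20, 1], "angular": [0, 0, 0]}, {"fingers": 1, "slide": [0, 30, 1], "angular": [0, 0, 0]}, {"fingers": 1, "slide": [0, 40, 1], "angular": [0, 0, 0]}, {"fingers": 1, "slide": [0, 48, 1], "angular": [0, 0, 0]}, {"fingers": 1, "slide": [0, 56, 1], "angular": [0, 0, 0]}, {"fingers": 1, "slide": [0, 64, 1], "angular": [0, 0, 0]}, {"fingers": 1, "slide": [0, 64, 1], "angular": [0, 0, 0]}]}}

```text
clock: 5.25
tcp_pos: [0.5723, -0.1085, 0.0928]
orientation: [0.004, 0.058, 0.998, -0.002]
wrist_force: [-0.4, -2.9, 10.1]
finger_gap: 0.0001
grip_force: 5.6
```

Run:
```python
from rk import *
s=get_state();print(s["clock"],s["tcp_pos"],rk(s["tcp_pos"]),s["wrist_force"],s["finger_gap"])
```

```text
5.25 [ 0.57227358 -0.10854261  0.09277434] [ 0.01456044 -0.09811781] [-0.39081312 -2.94403506 10.08410626] 0.00012441231726986155
```

Request:
{"op": "jog_arm", "data": {"moves": [{"fingers": 1, "slide": [0, 9, 0], "angular": [0, 0, 0]}, {"fingers": 1, "slide": [0, 18, 0], "angular": [0, 0, 0]}, {"fingers": 1, "slide": [0, 27, 0], "angular": [0, 0, 0]}, {"fingers": 1, "slide": [0, 36, 0], "angular": [0, 0, 0]}, {"fingers": 1, "slide": [0, 45, 0], "angular": [0, 0, 0]}, {"fingers": 1, "slide": [0, 54, 0], "angular": [0, 0, 0]}, {"fingers": 1, "slide": [0, 62, 0], "angular": [0, 0, 0]}, {"fingers": 1, "slide": [0, 66, 0], "angular": [0, 0, 0]}, {"fingers": 1, "slide": [0, 66, 0], "angular": [0, 0, 0]}]}}

```text
clock: 6.0
tcp_pos: [0.5799, -0.043, 0.0928]
orientation: [0.004, 0.058, 0.998, -0.002]
wrist_force: [-0.7, -3.7, 11.6]
finger_gap: 0.0001
grip_force: 5.8
```

Request:
{"op": "jog_arm", "data": {"moves": [{"fingers": 1, "slide": [0, 0, -20], "angular": [0, 0, 0]}, {"fingers": 1, "slide": [0, 0, -60], "angular": [0, 0, 0]}, {"fingers": 1, "slide": [0, 0, -60], "angular": [0, 0, 0]}]}}

```text
clock: 6.25
tcp_pos: [0.5806, -0.0423, 0.1565]
orientation: [0.005, 0.058, 0.998, -0.001]
wrist_force: [1.9, 0.5, 1.0]
finger_gap: 0.0002
grip_force: 0.0
```

Run:
```python
from rk import *
s=get_state();print(s["clock"],s["tcp_pos"],rk(s["tcp_pos"]),s["wrist_force"],s["orientation"])
```

```text
6.25 [ 0.58062727 -0.04230713  0.1565229 ] [ 0.01481708 -0.03135811] [1.8690964  0.51183548 0.9956066 ] [ 5.26717238e-03  5.78941525e-02  9.98308553e-01 -7.46674013e-04]
```

Request:
{"op": "jog_arm", "data": {"moves": [{"fingers": 1, "slide": [145, 124, 0], "angular": [0, 0, 0]}, {"fingers": 1, "slide": [145, 124, 0], "angular": [0, 0, 0]}, {"fingers": 1, "slide": [145, 124, 0], "angular": [0, 0, 0]}, {"fingers": 1, "slide": [145, 124, 0], "angular": [0, 0, 0]}, {"fingers": 1, "slide": [145, 124, 0], "angular": [0, 0, 0]}, {"fingers": 1, "slide": [145, 124, 0], "angular": [0, 0, 0]}, {"fingers": 1, "slide": [145, 124, 0], "angular": [0, 0, 0]}]}}

```text
clock: 6.83
tcp_pos: [0.447, 0.0993, 0.1501]
orientation: [0.001, 0.057, 0.998, 0.0]
wrist_force: [0.3, -0.4, 1.0]
finger_gap: 0.0001
grip_force: 0.0
```

Run:
```python
from rk import *
s=get_state();p=read_camera("top");save(p,"t3.png");print(s["clock"],s["tcp_pos"],rk(s["tcp_pos"]))
p=read_camera("wrist");save(p,"w3.png")
```

```text
6.8333 [0.44697101 0.09929497 0.15014684] [-0.13503044  0.09298364]
```

View pics/w3.png

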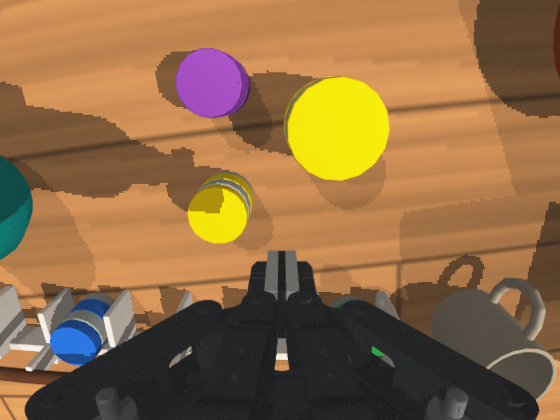

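The wrist view shows the shut fingers at (283,270), clear of the small yellow tin (218,213), the big yellow tin (337,128) and the purple tin (212,83).

Request:
{"op": "jog_arm", "data": {"moves": [{"fingers": 1, "slide": [0, 0, 122], "angular": [0, 0, 0]}, {"fingers": 1, "slide": [0, 0, 122], "angular": [0, 0, 0]}, {"fingers": 1, "slide": [0, 0, 122], "angular": [0, 0, 0]}, {"fingers": 1, "slide": [0, 0, 122], "angular": [0, 0, 0]}, {"fingers": 1, "slide": [0, 0, 122], "angular": [0, 0, 0]}]}}

```text
clock: 7.35
tcp_pos: [0.4476, 0.0974, 0.0259]
orientation: [-0.001, 0.059, 0.998, -0.0]
wrist_force: [-0.4, -0.3, 0.4]
finger_gap: 0.0002
grip_force: 0.0
```

Run:
```python
from rk import *
s=get_state();print(s["clock"],s["tcp_pos"],rk(s["tcp_pos"]),s["wrist_force"])
p=read_camera("wrist")
h=cv2.cvtColor(p["color"],cv2.COLOR_RGB2HSV)
m=cv2.inRange(h,(22,150,110),(34,255,255));n,_,st,c=cv2.connectedComponentsWithStats(m)
for i in range(1,n):
    if st[i,4]>100: print(st[i],rk(px2w(p,c[i],.05,s)))
```

```text
7.35 [0.44757066 0.09742707 0.02592359] [-0.13420861  0.09120228] [-0.42936266 -0.34760763  0.4209787 ]
[  296    46   243   242 45986] [-0.19318263  0.13693789]
[288  60  76 121 638] [-0.21157578  0.09925048]
[ 141  231   88   57 1224] [-0.16343276  0.05690383]
[ 107  265   97   81 4693] [-0.13972017  0.03944836]
[169 347  23  21 131] [-0.11190034  0.04849847]
```

Request:
{"op": "jog_arm", "data": {"moves": [{"fingers": 1, "slide": [-4, 0, 0], "angular": [0, 0, 0]}, {"fingers": 1, "slide": [-4, -6, 0], "angular": [0, 0, 0]}, {"fingers": 1, "slide": [-4, -11, 0], "angular": [0, 0, 0]}, {"fingers": 1, "slide": [-4, -16, 0], "angular": [0, 0, 0]}, {"fingers": 1, "slide": [-4, -22, 0], "angular": [0, 0, 0]}, {"fingers": 1, "slide": [-4, -29, 0], "angular": [0, 0, 0]}, {"fingers": 1, "slide": [-4, -36, 0], "angular": [0, 0, 0]}, {"fingers": 1, "slide": [-4, -43, 0], "angular": [0, 0, 0]}, {"fingers": 1, "slide": [-4, -50, 0], "angular": [0, 0, 0]}, {"fingers": 1, "slide": [-4, -50, 0], "angular": [0, 0, 0]}]}}

```text
clock: 8.23
tcp_pos: [0.4457, 0.0469, 0.0277]
orientation: [0.001, 0.058, 0.998, -0.0]
wrist_force: [1.2, 1.0, 4.9]
finger_gap: 0.0005
grip_force: 2.1
```

```bash
cat > tin.py <<'E'
from rk import *
s=get_state();print(s["clock"],s["tcp_pos"],rk(s["tcp_pos"]),s["wrist_force"])
for cam in("scene","top"):
    p=read_camera(cam)
    h=cv2.cvtColor(p["color"],cv2.COLOR_RGB2HSV)
    m=cv2.inRange(h,(22,150,110),(34,255,255));n,_,st,c=cv2.connectedComponentsWithStats(m)
    for i in range(1,n):
        if st[i,4]>25: print(cam,st[i],rk(px2w(p,c[i],.055,s)))
E
python3 tin.py
```

```text
8.2333 [0.44571082 0.04689293 0.02772387] [-0.12992417  0.04081575] [1.18700849 0.9550558  4.86511343]
scene [328 172  25  22 425] [-0.21202145  0.12508722]
scene [279 192  17  14 132] [-0.11805719  0.00273358]
scene [327 194  24  12 150] [-0.14486138  0.13344004]
scene [280 208  16   7  64] [-0.08154437  0.01619011]
top [219 232  13  21 207] [-0.19282256  0.1407968 ]
```

Run:
```python
from h import *
p=read_camera("scene")
cv2.imwrite("pics/s4.png",cv2.resize(p["color"][150:290,180:380,::-1],(800,560),interpolation=cv2.INTER_CUBIC))
```

```text
(no output)
```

View pics/s4.png

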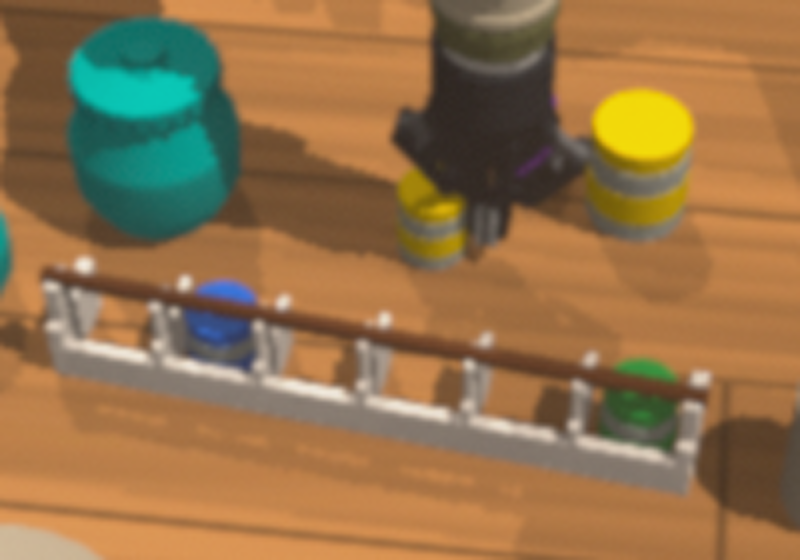

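The scene crop shows the tin upright at (430,220) but with the gripper's knuckle right over its lid, which explains the 5 N upward. I'll back off 3 mm, raise 14 mm, then continue the push.

Request:
{"op": "jog_arm", "data": {"moves": [{"fingers": 1, "slide": [0, 4, 0], "angular": [0, 0, 0]}, {"fingers": 1, "slide": [0, 4, -6], "angular": [0, 0, 0]}, {"fingers": 1, "slide": [0, 4, -14], "angular": [0, 0, 0]}, {"fingers": 1, "slide": [0, 4, -14], "angular": [0, 0, 0]}]}}

```text
clock: 8.72
tcp_pos: [0.4463, 0.0522, 0.0424]
orientation: [0.0, 0.058, 0.998, -0.0]
wrist_force: [0.1, -0.0, 1.4]
finger_gap: -0.0003
grip_force: 0.0
```

Request:
{"op": "jog_arm", "data": {"moves": [{"fingers": 1, "slide": [0, -4, 0], "angular": [0, 0, 0]}, {"fingers": 1, "slide": [0, -9, 0], "angular": [0, 0, 0]}, {"fingers": 1, "slide": [0, -14, 0], "angular": [0, 0, 0]}, {"fingers": 1, "slide": [0, -19, 0], "angular": [0, 0, 0]}, {"fingers": 1, "slide": [0, -24, 0], "angular": [0, 0, 0]}, {"fingers": 1, "slide": [0, -29, 0], "angular": [0, 0, 0]}, {"fingers": 1, "slide": [0, -34, 0], "angular": [0, 0, 0]}, {"fingers": 1, "slide": [0, -38, 0], "angular": [0, 0, 0]}, {"fingers": 1, "slide": [0, -38, 0], "angular": [0, 0, 0]}]}}

```text
clock: 9.47
tcp_pos: [0.4413, 0.0136, 0.0412]
orientation: [-0.0, 0.058, 0.998, -0.0]
wrist_force: [0.1, -0.7, 0.0]
finger_gap: -0.0002
grip_force: 0.0
```

```bash
python3 tin.py
```

```text
9.4667 [0.4412962  0.01363304 0.04118564] [-0.13027127  0.00726596] [ 0.12076669 -0.69360449  0.02074218]
scene [328 172  25  22 426] [-0.21190335  0.12510735]
scene [267 189  17  15 180] [-0.12148558 -0.02872689]
scene [327 195  24  11 152] [-0.14487548  0.13310854]
scene [268 205  16   8  68] [-0.08115943 -0.01508189]
top [219 232  23  22 391] [-0.19365092  0.12711173]
```

Request:
{"op": "jog_arm", "data": {"moves": [{"fingers": 1, "slide": [0, 6, 0], "angular": [0, 0, 0]}, {"fingers": 1, "slide": [0, 6, -30], "angular": [0, 0, 0]}, {"fingers": 0.86, "slide": [0, 6, -110], "angular": [0, 0, 0]}, {"fingers": 0.86, "slide": [-20, 6, -110], "angular": [0, 0, 0]}, {"fingers": 0.86, "slide": [-40, 6, -110], "angular": [0, 0, 0]}, {"fingers": 0.86, "slide": [-40, 6, -110], "angular": [0, 0, 0]}, {"fingers": 0.86, "slide": [-40, 6, -110], "angular": [0, 0, 0]}]}}

```text
clock: 10.15
tcp_pos: [0.4829, 0.0163, 0.1517]
orientation: [0.001, 0.058, 0.998, 0.0]
wrist_force: [-0.4, -0.2, 0.4]
finger_gap: 0.0121
grip_force: 0.0
```

Run:
```python
from rk import *
s=get_state();print(s["clock"],s["tcp_pos"],rk(s["tcp_pos"]),s["finger_gap"])
p=read_camera("wrist");save(p,"w5.png")
h=cv2.cvtColor(p["color"],cv2.COLOR_RGB2HSV)
m=cv2.inRange(h,(22,150,200),(34,255,255));n,_,st,c=cv2.connectedComponentsWithStats(m)
for i in range(1,n):
    if st[i,4]>100: print(st[i],c[i],rk(px2w(p,c[i],.055,s)))
```

```text
10.15 [0.48293598 0.01628356 0.1516951 ] [-0.08926059  0.01494843] 0.012054391300748476
[ 419    1  100  111 8551] [468.28254005  56.01882821] [-0.19930982  0.13859273]
[ 188  125   65   62 2626] [220.22962681 152.75171363] [-0.13246798 -0.02860308]
```

View pics/w5.png

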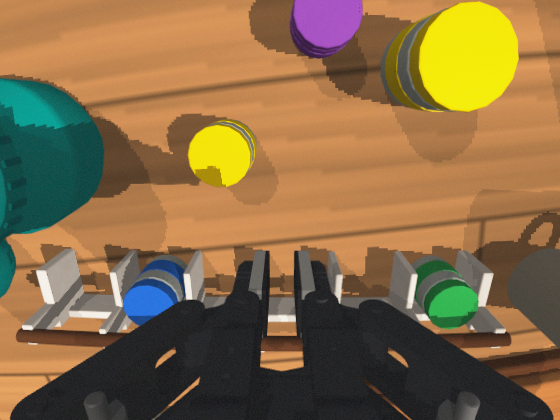

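The wrist view shows the tin upright and clear, its lid at (220,153), which puts it at rack (-132,-29) mm. It is in line with the empty third gap.

Request:
{"op": "jog_arm", "data": {"moves": [{"fingers": 0.86, "slide": [96, -46, 0], "angular": [0, 0, 0]}, {"fingers": 0.86, "slide": [96, -46, 0], "angular": [0, 0, 0]}, {"fingers": 0.86, "slide": [96, -46, 0], "angular": [0, 0, 0]}, {"fingers": 0.86, "slide": [96, -46, 0], "angular": [0, 0, 0]}, {"fingers": 0.86, "slide": [96, -46, 0], "angular": [0, 0, 0]}, {"fingers": 0.86, "slide": [96, -46, 120], "angular": [0, 0, 0]}, {"fingers": 0.86, "slide": [96, -46, 120], "angular": [0, 0, 0]}, {"fingers": 0.86, "slide": [96, -46, 120], "angular": [0, 0, 0]}, {"fingers": 0.86, "slide": [96, -46, 120], "angular": [0, 0, 0]}]}}

```text
clock: 10.95
tcp_pos: [0.3766, -0.0171, 0.0259]
orientation: [-0.005, 0.058, 0.998, 0.001]
wrist_force: [-1.1, 0.5, 0.1]
finger_gap: 0.0118
grip_force: 0.0
```

```bash
python3 tin.py
```

```text
10.95 [ 0.37664487 -0.01707369  0.02589306] [-0.19071991 -0.03105714] [-1.05633579  0.53182598  0.11690834]
scene [328 172  25  22 425] [-0.21199692  0.12509773]
scene [266 189  18  15 215] [-0.12485186 -0.02841107]
scene [327 194  25  12 153] [-0.14521898  0.13327178]
scene [268 204  16   9  69] [-0.08152837 -0.01415269]
top [280 221  12   7  56] [-0.11568964 -0.03268002]
top [219 232  23  22 389] [-0.19361043  0.12716805]
```

Request:
{"op": "jog_arm", "data": {"moves": [{"fingers": 0.86, "slide": [-6, -1, 0], "angular": [0, 0, 0]}, {"fingers": 0.86, "slide": [-12, -1, 0], "angular": [0, 0, 0]}, {"fingers": 0.86, "slide": [-18, -1, 0], "angular": [0, 0, 0]}, {"fingers": 0.86, "slide": [-26, -1, 0], "angular": [0, 0, 0]}, {"fingers": 0.86, "slide": [-34, -1, 0], "angular": [0, 0, 0]}, {"fingers": 0.86, "slide": [-42, -1, 0], "angular": [0, 0, 0]}, {"fingers": 0.86, "slide": [-50, -1, 0], "angular": [0, 0, 0]}, {"fingers": 0.86, "slide": [-58, -1, 0], "angular": [0, 0, 0]}, {"fingers": 0.86, "slide": [-65, -1, 0], "angular": [0, 0, 0]}, {"fingers": 0.86, "slide": [-70, -1, 0], "angular": [0, 0, 0]}]}}

```text
clock: 11.88
tcp_pos: [0.4517, -0.028, 0.0312]
orientation: [0.0, 0.058, 0.998, 0.0]
wrist_force: [-0.7, 0.2, 0.1]
finger_gap: 0.0118
grip_force: 0.6
```

```bash
python3 tin.py;python3 - <<'E'
from h import *
p=read_camera("scene")
cv2.imwrite("pics/s6.png",cv2.resize(p["color"][150:290,180:380,::-1],(800,560),interpolation=cv2.INTER_CUBIC))
E
```

```text
11.8833 [ 0.45174526 -0.02796794  0.03121391] [-0.11485257 -0.03276013] [-0.72543668  0.2130996   0.13516545]
scene [328 172  25  22 425] [-0.21199692  0.12509773]
scene [327 195  25  11 154] [-0.14489562  0.13310061]
scene [260 200  19  17 231] [-0.0794528  -0.03140762]
scene [262 217  17   9  69] [-0.03668174 -0.01712825]
top [219 232  23  22 391] [-0.19350044  0.12732015]
```

View pics/s6.png

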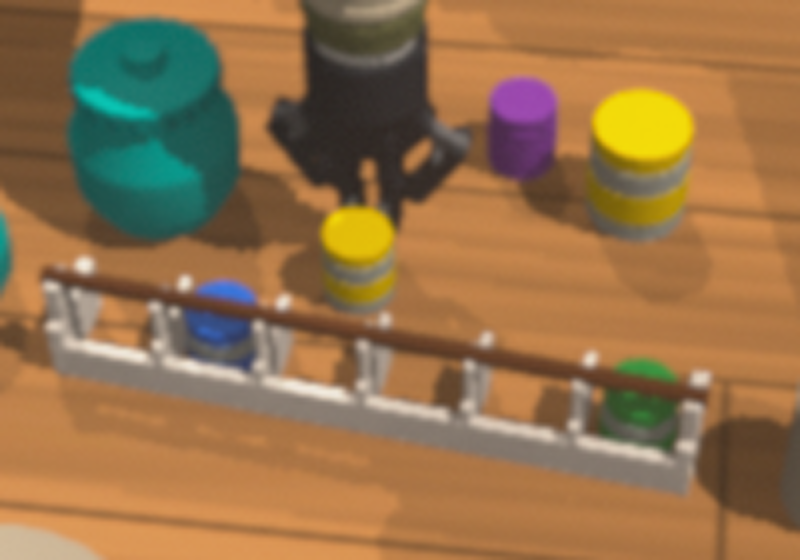

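The scene crop shows the tin upright at (358,255), cradled ahead of the fingers and lined up with gap 3 between the dividers at (275,345) and (370,370). Pushing on.

Request:
{"op": "jog_arm", "data": {"moves": [{"fingers": 0.86, "slide": [-6, 0, 0], "angular": [0, 0, 0]}, {"fingers": 0.86, "slide": [-13, 0, 0], "angular": [0, 0, 0]}, {"fingers": 0.86, "slide": [-20, 0, 0], "angular": [0, 0, 0]}, {"fingers": 0.86, "slide": [-27, 0, 0], "angular": [0, 0, 0]}, {"fingers": 0.86, "slide": [-34, 0, 0], "angular": [0, 0, 0]}, {"fingers": 0.86, "slide": [-41, 0, 0], "angular": [0, 0, 0]}, {"fingers": 0.86, "slide": [-48, 0, 0], "angular": [0, 0, 0]}, {"fingers": 0.86, "slide": [-55, 0, 0], "angular": [0, 0, 0]}, {"fingers": 0.86, "slide": [-62, 0, 0], "angular": [0, 0, 0]}, {"fingers": 0.86, "slide": [-66, 0, 0], "angular": [0, 0, 0]}]}}

```text
clock: 12.87
tcp_pos: [0.5175, -0.0356, 0.0314]
orientation: [0.0, 0.058, 0.998, -0.0]
wrist_force: [-0.4, 0.3, 0.4]
finger_gap: 0.0119
grip_force: 0.3
```

```bash
python3 tin.py
```

```text
12.8667 [ 0.51750147 -0.03562446  0.03135249] [-0.04865318 -0.0323829 ] [-0.36676021  0.2637914   0.3674679 ]
scene [328 172  25  22 426] [-0.21191774  0.1250551 ]
scene [327 194  24  12 153] [-0.1450216   0.13255296]
scene [253 220  19  11 152] [-0.02199545 -0.03192784]
scene [255 239  14   6  53] [ 0.02960476 -0.01990871]
top [219 232  23  22 392] [-0.19357916  0.12694949]
```

Request:
{"op": "jog_arm", "data": {"moves": [{"fingers": 0.86, "slide": [-4, 0, 0], "angular": [0, 0, 0]}, {"fingers": 0.86, "slide": [-8, 0, 0], "angular": [0, 0, 0]}, {"fingers": 0.86, "slide": [-11, 0, 0], "angular": [0, 0, 0]}, {"fingers": 0.86, "slide": [-13, 0, 0], "angular": [0, 0, 0]}, {"fingers": 0.86, "slide": [-13, 0, 0], "angular": [0, 0, 0]}]}}

```text
clock: 13.38
tcp_pos: [0.5297, -0.037, 0.0313]
orientation: [0.0, 0.058, 0.998, -0.0]
wrist_force: [0.3, 0.8, 0.8]
finger_gap: 0.0117
grip_force: 0.0
```

Request:
{"op": "jog_arm", "data": {"moves": [{"fingers": 0.86, "slide": [-1, 0, 0], "angular": [0, 0, 0]}, {"fingers": 0.86, "slide": [-2, 0, 0], "angular": [0, 0, 0]}, {"fingers": 0.86, "slide": [-2, 0, 0], "angular": [0, 0, 0]}]}}

```text
clock: 13.63
tcp_pos: [0.5311, -0.0371, 0.0313]
orientation: [-0.0, 0.058, 0.998, 0.0]
wrist_force: [-0.6, -0.3, -0.3]
finger_gap: 0.012
grip_force: 0.3
```

```bash
python3 tin.py
```

```text
13.6333 [ 0.53108791 -0.03713068  0.03130508] [-0.03498436 -0.03222976] [-0.61353314 -0.29805788 -0.25178084]
scene [328 172  25  22 425] [-0.21199692  0.12509773]
scene [327 195  24  11 152] [-0.14482377  0.1327974 ]
scene [254 224  16   7  70] [-0.0155339  -0.03164367]
scene [253 233  15   8  89] [ 0.01460264 -0.03007669]
top [219 232  23  22 392] [-0.19370006  0.12704079]
```

No contact force yet, so I'll creep on 1 mm at a time.

Request:
{"op": "jog_arm", "data": {"moves": [{"fingers": 0.86, "slide": [-1, 0, 0], "angular": [0, 0, 0]}, {"fingers": 0.86, "slide": [-2, 0, 0], "angular": [0, 0, 0]}, {"fingers": 0.86, "slide": [-2, 0, 0], "angular": [0, 0, 0]}]}}

```text
clock: 13.98
tcp_pos: [0.5333, -0.0374, 0.0313]
orientation: [0.0, 0.058, 0.998, 0.0]
wrist_force: [-0.1, -0.2, 0.3]
finger_gap: 0.0121
grip_force: 0.3
```

Request:
{"op": "jog_arm", "data": {"moves": [{"fingers": 0.86, "slide": [-1, 0, 0], "angular": [0, 0, 0]}, {"fingers": 0.86, "slide": [-1, 0, 0], "angular": [0, 0, 0]}, {"fingers": 0.86, "slide": [-1, 0, 0], "angular": [0, 0, 0]}]}}

```text
clock: 14.23
tcp_pos: [0.5337, -0.0374, 0.0312]
orientation: [-0.0, 0.058, 0.998, 0.0]
wrist_force: [-2.0, 0.7, 1.0]
finger_gap: 0.0119
grip_force: 1.2
```

Request:
{"op": "jog_arm", "data": {"moves": [{"fingers": 0.86, "slide": [-1, 0, 0], "angular": [0, 0, 0]}, {"fingers": 0.86, "slide": [-1, 0, 0], "angular": [0, 0, 0]}]}}

```text
clock: 14.4
tcp_pos: [0.5338, -0.0374, 0.0311]
orientation: [-0.001, 0.058, 0.998, 0.0]
wrist_force: [-5.8, 0.3, 4.0]
finger_gap: 0.0116
grip_force: 2.7
```

Request:
{"op": "jog_arm", "data": {"moves": [{"fingers": 0.86, "slide": [6, 0, 0], "angular": [0, 0, 0]}, {"fingers": 0.86, "slide": [50, 0, 0], "angular": [0, 0, 0]}, {"fingers": 0.86, "slide": [80, 0, 0], "angular": [0, 0, 0]}, {"fingers": 0.86, "slide": [80, 0, 0], "angular": [0, 0, 0]}, {"fingers": 0.86, "slide": [80, 0, -100], "angular": [0, 0, 0]}, {"fingers": 0.86, "slide": [80, 0, -180], "angular": [0, 0, 0]}, {"fingers": 0.86, "slide": [30, 0, -200], "angular": [0, 0, 0]}, {"fingers": 0.86, "slide": [-10, 0, -230], "angular": [0, 0, 0]}, {"fingers": 0.86, "slide": [-40, 0, -250], "angular": [0, 0, 0]}, {"fingers": 0.86, "slide": [-40, 0, -250], "angular": [0, 0, 0]}]}}

```text
clock: 15.23
tcp_pos: [0.5503, -0.0393, 0.2536]
orientation: [0.002, 0.058, 0.998, -0.0]
wrist_force: [0.3, -0.7, 0.1]
finger_gap: 0.0122
grip_force: 0.0
```

Request:
{"op": "jog_arm", "data": {"moves": [{"fingers": 0.86, "slide": [-40, 0, -50], "angular": [0, 0, 0]}, {"fingers": 0.86, "slide": [-40, 0, -50], "angular": [0, 0, 0]}, {"fingers": 0.86, "slide": [-40, 0, -50], "angular": [0, 0, 0]}, {"fingers": 0.86, "slide": [-40, 0, -50], "angular": [0, 0, 0]}]}}

```text
clock: 15.57
tcp_pos: [0.5901, -0.0441, 0.3013]
orientation: [0.001, 0.058, 0.998, -0.0]
wrist_force: [0.5, -0.1, -1.3]
finger_gap: 0.0117
grip_force: 0.0
```

Run:
```python
from rk import *
s=get_state();print(s["clock"],s["tcp_pos"])
p=read_camera("wrist");save(p,"w7.png")
h=cv2.cvtColor(p["color"],cv2.COLOR_RGB2HSV)
for nm,lo,hi in[("y",(22,150,120),(34,255,255)),("g",(50,120,60),(75,255,255)),("b",(100,150,60),(125,255,255))]:
    m=cv2.inRange(h,lo,hi);n,_,st,c=cv2.connectedComponentsWithStats(m)
    for i in range(1,n):
        if st[i,4]>200: print(nm,st[i],rk(px2w(p,c[i],.055,s)))
```

```text
15.5667 [ 0.59005284 -0.04413293  0.30132883]
y [ 263  124   39   35 1068] [-0.00514184 -0.03232104]
g [ 425  129   39   31 1013] [-0.00570415  0.15920023]
b [ 207  126   39   32 1028] [-0.00523858 -0.09630423]
```

View pics/w7.png

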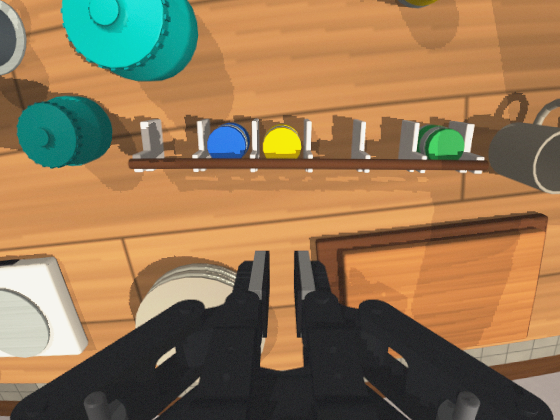

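The yellow tin (282,143) stands in the third gap, level with the blue (228,143) and green (444,144) tins. It is home against the strip, as the 6 N stop also showed, and nothing else has moved.

```bash
python3 -c "
from workcell import *
print(hand_in())"
```

```text
the job is handed in; nothing more can be done
None
```

The fingertip ran along the rail from the first gap at the small turquoise jar's end and stopped over the third; the small yellow-lidded tin was then pushed upright into that gap against the back strip, with nothing else seen to move, and the job is handed in (no verdict was returned).

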